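# Unlatch and open the preheater guard gate

### The job

Open the yellow guard gate of the board preheater: lift the steel latch bar by its red tab until it is free of the catch, and swing the gate wide open, leaving the bar lying back down on the gate. The catch has been adjusted to a height you do not know and is delicate, so feel your way: never strain the bar against its lip or the rubber hood above. Swing the gate without flinging it, and leave the bottle, jar and screwdriver where they are.

Things in the scene. Friction and masses are not known exactly. Their poses are not given: they have to be found in the camera images.
- guard: Preheater with guard, fixed: black housing 40 mm high, clear panes to 130 mm, yellow gate across its front. Origin: on the bench, middle of the front; x points into it, y left along the front as the robot sees it, z up. Gate hinge at x 0, y +90 mm; steel catch post, 12 mm square, 180 mm high, at x +14, y -49 mm. Nothing fixed stands farther to -y: the red tab overhangs free there.
- gate (a joint): Opening angle: 0 shut, 1.57 square to the front, stop at 1.75. It swings to the front (-x of the guard; clockwise seen from above) and stays where left (hinge friction 0.15 N m, damping 0.1 N m s/rad). Yellow frame 130 mm long, 50 to 150 mm high, 10 mm thick, from the hinge towards -y of the guard when shut.
- gate_hinge (a point): Point on the vertical hinge axis of the gate at bench height. Axes as those of guard; it does not turn with the gate.
- latch_pivot (a point): Pivot of the latch bar: 16 mm in front of the gate's middle plane, 30 mm from the hinge axis along the gate, 128 mm above the bench. Turns with the gate; x through the gate towards the inside, y along the gate to the hinge, z up.
- latch (a joint): Lift angle of the bar about its pivot: 0 lying level on its rest, up to 0.5 rad, free end up. It falls back by its own weight (about 0.12 kg). Steel, 8 mm square, running from the pivot 156 mm away from the hinge, past the gate's end and through the catch.
- latch_tab (a point): Middle of the grip of the red tab on the bar's free end: 150 mm from the pivot, 24 mm above the bar's centre line (bar down: 152 mm above the bench). Tab 12 mm thick (point x), 28 mm long (point y, along the bar), 2 to 38 mm above the centre line; pinch it across x from above, free on both sides. Turns with bar and gate; both at 0: axes as guard.
- catch: Bracket, fixed; origin at guard x 0, y -48, z 140 mm, 108 mm from the pivot along the bar. Steel lip 3 mm in front of the bar, 8 mm wide, height unknown: top 5 to 27 mm above the resting bar's underside. Rubber hood 13.5 mm above the lip's top: the bar must leave to the front between them, play 2.5 to 5 mm. Hood sprung 3 N/mm for 4 mm, then rigid: feel it to find the height.
- bottle: Loose blue bottle, 38 mm across, 110 mm tall, standing to the right of the guard (towards -y). Origin: centre of its underside. Leave alone.
- jar: Loose amber jar with black cap, 48 mm across, 50 mm tall, to the left of the guard. Origin: centre of its underside. Leave alone.
- screwdriver: Loose screwdriver lying to the right of the guard. Leave alone.

How it is judged:
On the way, in this order (a step that is already met when the one before it is completed fails the run):
1. the bar is out of the catch and the gate is ajar (value of joint gate above 0.15 rad), for 0.1 s.
2. the gate is swung wide open (value of joint gate above 1.2 rad), for 0.2 s.
At the end, for the whole second after the job is handed in: The gate stands still at 1.2 rad (69 degrees) open or more, and the latch bar lies down on its rest (under 0.06 rad) (value of joint gate above 1.2 rad and value of joint latch below 0.06 rad and velocity of joint gate between -0.05 and 0.05 rad/s); the robot touches nothing.
It fails at once if more than 15 N on the catch (its lip or hood) (contact force between anything else and catch above 15 N).
It fails at once if the gate is flung (faster than 2 rad/s) (velocity of joint gate above 2 rad/s or velocity of joint gate below -2 rad/s).
It fails at once if the bottle, jar or screwdriver is pushed more than 15 mm or the bottle or jar tipped (distance of any of bottle, jar, screwdriver from where it was at the start of the episode above 0.015 m or angle between any of bottle, jar's own z axis and vertical above 0.3 rad).
It also fails if it takes over 61 s, if anything falls off the work surface, if the arm or the gripper's body presses on something with over 40 N, if the wrist force passes 120 N, or if a joint passes its speed limit or range.

### The arm

A 6-joint arm with a two-finger parallel gripper is mounted at the origin on the work surface. World frame = base frame: x ahead of the robot, y to its left, z up, the work surface at z = 0. Lengths are in m, angles in rad, forces in N, time in s.
With the tool pointing down it reaches from about 0.35 to 0.775 m from the base axis. Payload 5.5 kg.
Tool frame: the origin (TCP) lies on the centre line of the jaws, within the pads' length; the fingertips stand 8 mm ahead of it and the grasp point (between the pads) lies 11 mm behind it; z points along the fingers, y is the direction in which the jaws open and shut (so a half turn about z gives the same grasp; the last joint's range is limited). The gripper opens to 85 mm and grips with 20 to 120 N. Pads are 22 mm wide; open, the fingers measure 114 mm over their backs; the gripper's body (76 mm by 85 mm) begins 54 mm behind the grasp point. The pads swing forward as they close: fully open they stand 13 mm farther back than shut.
Start: joints at [-1.415, 0.313, 0.046, 1.304, 0, 1.431], TCP at [0.168, -0.55, 0.239] pointing down, gripper open.
Joint ranges: [-2.76, 2.76], [-0.86, 1.69], [-1.03, 1.26], [-2.2, 2.34], [-1.47, 1.5], [-3.14, 3.14]. Speed limits (rad/s): [2.57, 2.57, 3.14, 3.14, 3.14, 3.14].

### API

Orientations are given as a unit quaternion [w, x, y, z].
In Python, from workcell import env gives the robot as it stands. The module is installed in compiled form; this text tells all that it offers.
- The arm moves only by the tool play_rows, never from a script. Its argument "steps" is a list of rows, each an object with "claw": the closure in counts, from 0 (fully open) to 255 (shut); "dp": the shift along the tool's x, y, z in m, a list of three; "angular": the turn, a rotation vector about the tool's x, y, z in degrees, a list of three. In form: [{"claw": claw, "dp": [dx, dy, dz], "angular": [wx, wy, wz]}, ...]. A call has exactly 8 rows; each row shifts and turns the commanded pose from where the row before left it, along the tool's axes as they then stand; what a row does not reach is not made up. A row lasts 1/12 s, in which the tool goes at most 41.7 mm and 7.16 degrees, less where a joint would pass 70% of its speed; a pose out of reach is approached as far as the arm can. A call is refused whole if a number of a shift passes 0.0417 or a number of a turn 7.16, either way. A call with a gripper value outside its range is refused whole. The fingers move at their own pace and stop on an object; "force" is the grip in N (left out, the last holds). Time passes only in rows, so rows that do not move let the fingers close, or fill a call up. It gives the time, the measured TCP pose, the force and the opening at its end, in the units of the state.
- env.get_state(): the state, without advancing time (a new reading comes with each control period).
- env.read_camera(name): name is "scene" or "top" or "wrist"; returns (picture, depth): 400x640x3 uint8, red, green, blue; 400x640 float32, m along the optical axis (not along the pixel's ray), 0 where there is no reading.
- env.calibration(name): a dict with "fx", "fy", "cx", "cy" (pixels), "world_from_camera" (4x4, takes a point from camera to world coordinates); the wrist camera has in their place "hand_eye" (4x4, takes a point from camera to tool coordinates, whose origin is the TCP and whose axes are the flange's). Camera axes: x right, y down, z forward; pixel columns grow to the right and rows downward; lengths in m; the calibration is good to about 2 mm. A picture is of the moment at which its call begins: read the wrist's pose just before it. calibration takes no time and is no camera call.
- env.hand_in(): hands the job in, once; it reports no verdict.
The state is a dict: "clock": time; "joint_pos": joint angles; "qvel": joint speeds; "tau": joint torques, N m; "tcp_pos": TCP position; "orientation": TCP orientation; "wrist_force": force on the tool from outside, world axes, zero at the start; "ft_torque": the same for the moment, N m; "finger_gap": finger opening in m.
Only numpy, scipy, OpenCV 4.12 (cv2) and the standard library are available. Lean on these libraries where they do the work, as an engineer would, in place of code of your own. Each camera call takes 0.05 s, during which the arm holds its last target. There are 200 camera calls.

## Working session

There is one attempt and no reset: what is moved stays moved. The work goes in short steps, Python scripts to look and compute and a tool call to move; the robot and the scene stay as the last step left them, time stands still between calls to the robot, and variables do not carry over. Pictures are saved under pics/ and viewed, about 8 in all and at most 12, crops included, and the job is handed in when it is done.

Besides the shell and the picture viewer there is one more tool, called after "Emit:" by a JSON object that holds its "name" and its "arguments". play_rows: Moves the arm, as the interface text tells. Its arguments: {"type":"object","properties":{"steps":{"type":"array","items":{"type":"object","properties":{"claw":{"type":"number"},"dp":{"type":"array","items":{"type":"number"}},"angular":{"type":"array","items":{"type":"number"}}}}},"force":{"type":"number"}},"required":["steps"]}

```bash
mkdir -p pics
python3 - <<'E'
from workcell import env
import cv2, numpy as np
s=env.get_state(); print({k:np.round(v,4) for k,v in s.items()})
for n in("scene","top"):
    p,d=env.read_camera(n); cv2.imwrite(f"pics/{n}0.png",p[:,:,::-1]); np.savez(f"{n}0.npz",p=p,d=d)
    print(n,env.calibration(n))
print(env.calibration("wrist"))
E
```

```text
{'clock': np.float64(0.0), 'joint_pos': array([-1.4146,  0.314 ,  0.045 ,  1.3036,  0.    ,  1.4312]), 'qvel': array([-0.0009,  0.0011, -0.0002,  0.0011, -0.0012, -0.0002]), 'tau': array([-8.00000e-04, -4.80629e+01,  2.98531e+01,  1.93000e-02,
       -1.00000e-04,  0.00000e+00]), 'tcp_pos': array([ 0.1675, -0.5495,  0.2384]), 'orientation': array([-9.000e-04,  9.891e-01,  1.474e-01, -0.000e+00]), 'wrist_force': array([ 1.0867, -0.2744,  0.4262]), 'ft_torque': array([ 0.0049, -0.0195, -0.0036]), 'finger_gap': np.float64(0.0852)}
scene {'fx': 365.823122852611, 'fy': 365.823122852611, 'cx': 321.2581706317159, 'cy': 194.41075463182867, 'world_from_camera': array([[-0.08340164,  0.53752233, -0.83911495,  1.30929935],
       [ 0.99646965,  0.03686219, -0.07542823,  0.0858734 ],
       [-0.00961274, -0.84244342, -0.53869906,  0.56236136],
       [ 0.        ,  0.        ,  0.        ,  1.        ]])}
top {'fx': 413.16174406818175, 'fy': 413.16174406818175, 'cx': 321.9802800808647, 'cy': 201.75946256284436, 'world_from_camera': array([[-0.00942916, -0.99746403,  0.07054496,  0.57290695],
       [-0.99924655,  0.00674284, -0.03822129,  0.04651651],
       [ 0.03764869, -0.07085221, -0.99677607,  1.0409144 ],
       [ 0.        ,  0.        ,  0.        ,  1.        ]])}
{'fx': 330.42288100613007, 'fy': 330.42288100613007, 'cx': 314.71962635156524, 'cy': 200.28818854142526, 'hand_eye': array([[ 6.54181615e-05, -9.57912335e-01, -2.87060888e-01,
         7.31482820e-02],
       [ 9.99999938e-01, -3.70119834e-05,  3.51397202e-04,
         6.95128393e-04],
       [-3.47232407e-04, -2.87060893e-01,  9.57912273e-01,
        -1.34939166e-01],
       [ 0.00000000e+00,  0.00000000e+00,  0.00000000e+00,
         1.00000000e+00]])}
```

View pics/scene0.png

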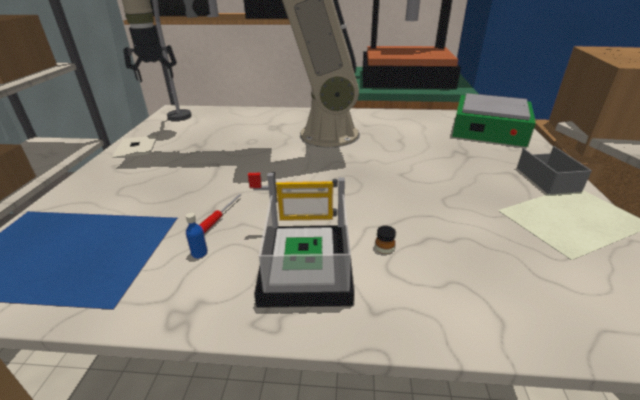

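View pics/top0.png

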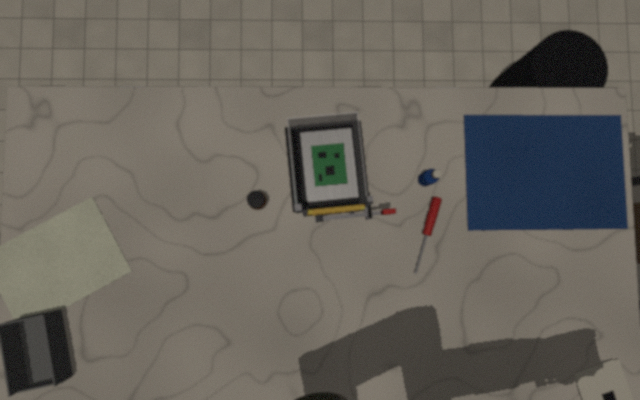

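The scene view shows the gate at about (305,203) and the red tab at (255,180). In the top view the tab is at (388,211), gate at (335,210), bottle at (429,177), screwdriver from (436,200) to (416,272) and jar at (257,200). Next I enlarge and measure.

```bash
cat > h.py <<'E'
from workcell import env
import cv2, numpy as np
from scipy.spatial.transform import Rotation as R
def cloud(n,d):
    c=env.calibration(n); v,u=np.mgrid[:400,:640]
    P=np.stack([(u-c['cx'])/c['fx']*d,(v-c['cy'])/c['fy']*d,d],-1)
    if n=='wrist':
        s=env.get_state(); T=np.eye(4); q=s['orientation']; T[:3,:3]=R.from_quat(np.r_[q[1:],q[0]]).as_matrix(); T[:3,3]=s['tcp_pos']; T=T@c['hand_eye']
    else: T=c['world_from_camera']
    return P@T[:3,:3].T+T[:3,3]
E
python3 - <<'E'
from h import *
z=np.load('top0.npz');p,d=z['p'],z['d'];W=cloud('top',d)
cv2.imwrite('pics/topc.png',cv2.resize(p[105:235,270:450,::-1],None,fx=4.4,fy=4.4,interpolation=cv2.INTER_CUBIC))
hsv=cv2.cvtColor(p,cv2.COLOR_RGB2HSV).astype(int);H,S,V=hsv[...,0],hsv[...,1],hsv[...,2]
def st(nm,m):
    Q=W[m&(d>0)]; print(nm,len(Q),np.median(Q,0).round(4),Q.min(0).round(3),Q.max(0).round(3))
    return Q
v,u=np.mgrid[:400,:640]
red=((H<8)|(H>172))&(S>130)
tab=red&(u>375)&(u<402)&(v>200)&(v<222); st('tab',tab)
st('screw',red&(u>415)&(u<445))
y=(H>15)&(H<32)&(S>120)&(u>290)&(u<375)&(v>195)&(v<225);Q=st('gate',y)
Q=Q[Q[:,2]>.135]; print(len(Q),cv2.fitLine(Q[:,:2].astype(np.float32),cv2.DIST_HUBER,0,.01,.01).ravel(), Q[Q[:,1].argmax()],Q[Q[:,1].argmin()])
Q=W[(W[...,2]>.025)&(W[...,2]<.06)&(u>280)&(u<375)&(v>110)&(v<225)]
r=cv2.minAreaRect((Q[:,:2]*1000).astype(np.float32)); print(r,cv2.boxPoints(r))
z=np.load('scene0.npz');p,d=z['p'],z['d'];W=cloud('scene',d)
hsv=cv2.cvtColor(p,cv2.COLOR_RGB2HSV).astype(int);H,S,V=hsv[...,0],hsv[...,1],hsv[...,2]
red=((H<8)|(H>172))&(S>130)
st('tab',red&(u>240)&(u<268)&(v>165)&(v<195))
Q=st('gate',(H>15)&(H<32)&(S>120)&(u>265)&(u<345)&(v>170)&(v<230))
print(cv2.fitLine(Q[:,:2].astype(np.float32),cv2.DIST_HUBER,0,.01,.01).ravel(), Q[Q[:,1].argmax()],Q[Q[:,1].argmin()])
E
```

```text
tab 57 [ 0.6142 -0.128   0.1651] [ 0.61  -0.141  0.156] [ 0.619 -0.116  0.17 ]
screw 320 [ 0.6099 -0.2652  0.0235] [ 0.563 -0.289  0.016] [ 0.655 -0.243  0.029]
gate 395 [ 0.6203 -0.0193  0.1481] [ 0.61  -0.084  0.032] [0.64  0.043 0.153]
273 [ 0.09491008 -0.99548584  0.6203014  -0.01701554] [0.60992627 0.04274428 0.14470363] [ 0.63060882 -0.07918855  0.14780274]
((726.3624267578125, -4.067283630371094), (223.4353790283203, 190.54971313476562), 5.4714579582214355) [[ 606.0693     80.121216]
 [ 624.2382   -109.56032 ]
 [ 846.6556    -88.25578 ]
 [ 828.48663   101.42575 ]]
tab 176 [ 0.618  -0.1263  0.151 ] [ 0.312 -0.207 -0.002] [ 0.622 -0.113  0.166]
gate 1072 [ 0.6222 -0.0149  0.1192] [ 0.37  -0.136 -0.002] [0.631 0.05  0.151]
[ 0.09326719 -0.9956411   0.6222745  -0.00853174] [0.61758864 0.04996502 0.14670575] [ 0.37017612 -0.13582436 -0.00189965]
```

View pics/topc.png

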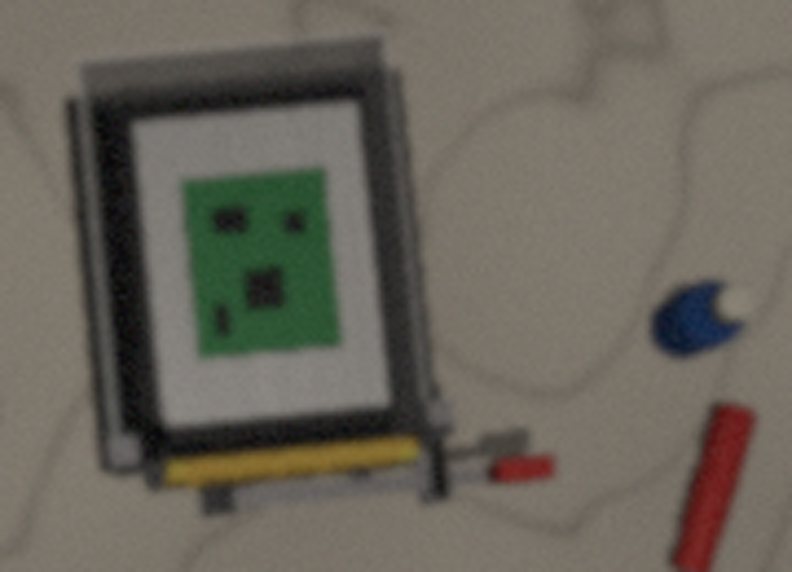

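The guard yaw is about +5.4°. The tab is at about (0.616, -0.127, 0.152), which agrees between the two cameras and with the gate edge. Moving above it now.

Emit:
{"name": "play_rows", "arguments": {"steps": [{"claw": 110, "dp": [0.0345, -0.0171, 0], "angular": [0, 0, 0]}, {"claw": 110, "dp": [0.0345, -0.0171, 0], "angular": [0, 0, 0]}, {"claw": 110, "dp": [0.0345, -0.0171, 0], "angular": [0, 0, 0]}, {"claw": 110, "dp": [0.0345, -0.0171, 0], "angular": [0, 0, 0]}, {"claw": 110, "dp": [0.0345, -0.0171, 0], "angular": [0, 0, 0]}, {"claw": 110, "dp": [0.0345, -0.0171, 0], "angular": [0, 0, 0]}, {"claw": 110, "dp": [0.0345, -0.0171, 0], "angular": [0, 0, 0]}, {"claw": 110, "dp": [0.0345, -0.0171, 0], "angular": [0, 0, 0]}], "force": 30}}

```text
clock: 0.77
tcp_pos: [0.3926, -0.337, 0.2391]
orientation: [-0.0, 0.989, 0.147, -0.0]
wrist_force: [0.5, -0.0, -0.2]
finger_gap: 0.0485
```

Emit:
{"name": "play_rows", "arguments": {"steps": [{"claw": 110, "dp": [0.0345, -0.0171, 0], "angular": [0, 0, 0]}, {"claw": 110, "dp": [0.0345, -0.0171, 0], "angular": [0, 0, 0]}, {"claw": 110, "dp": [0.0345, -0.0171, 0], "angular": [0, 0, 0]}, {"claw": 110, "dp": [0.0345, -0.0171, 0], "angular": [0, 0, 0]}, {"claw": 110, "dp": [0.0345, -0.0171, 0], "angular": [0, 0, 0]}, {"claw": 110, "dp": [0.0345, -0.0171, 0], "angular": [0, 0, 0]}, {"claw": 110, "dp": [0.0345, -0.0171, 0], "angular": [0, 0, 0]}, {"claw": 110, "dp": [0.0345, -0.0171, 0], "angular": [0, 0, 0]}]}}

```text
clock: 1.43
tcp_pos: [0.6168, -0.1257, 0.2388]
orientation: [-0.0, 0.989, 0.147, -0.0]
wrist_force: [0.9, -1.2, -0.2]
finger_gap: 0.0484
```

Emit:
{"name": "play_rows", "arguments": {"steps": [{"claw": 110, "dp": [0, 0, 0], "angular": [0, 0, -7.13]}, {"claw": 110, "dp": [0, 0, 0], "angular": [0, 0, -7.13]}, {"claw": 110, "dp": [0, 0, 0], "angular": [0, 0, -7.13]}, {"claw": 110, "dp": [0, 0, 0], "angular": [0, 0, -7.13]}, {"claw": 110, "dp": [0, 0, 0], "angular": [0, 0, -7.13]}, {"claw": 110, "dp": [0, 0, 0], "angular": [0, 0, -7.13]}, {"claw": 110, "dp": [0, 0, 0], "angular": [0, 0, -7.13]}, {"claw": 110, "dp": [0, 0, 0], "angular": [0, 0, -7.13]}]}}

```text
clock: 2.1
tcp_pos: [0.6156, -0.1273, 0.2386]
orientation: [-0.0, 0.797, 0.604, -0.0]
wrist_force: [-0.0, -0.2, -0.0]
finger_gap: 0.0489
```

Emit:
{"name": "play_rows", "arguments": {"steps": [{"claw": 110, "dp": [0, 0, 0], "angular": [0, 0, -7.13]}, {"claw": 110, "dp": [0, 0, 0], "angular": [0, 0, -7.13]}, {"claw": 110, "dp": [0, 0, 0], "angular": [0, 0, -7.13]}, {"claw": 110, "dp": [0, 0, 0], "angular": [0, 0, 0]}, {"claw": 110, "dp": [0, 0, 0], "angular": [0, 0, 0]}, {"claw": 110, "dp": [0, 0, 0], "angular": [0, 0, 0]}, {"claw": 110, "dp": [0, 0, 0], "angular": [0, 0, 0]}, {"claw": 110, "dp": [0, 0, 0], "angular": [0, 0, 0]}]}}

```text
clock: 2.77
tcp_pos: [0.6159, -0.1274, 0.2392]
orientation: [-0.0, 0.674, 0.739, -0.0]
wrist_force: [0.3, 0.5, -0.2]
finger_gap: 0.0485
```

Run:
```python
from h import *
s=env.get_state(); print({k:np.round(v,4) for k,v in s.items()})
p,d=env.read_camera('wrist'); W=cloud('wrist',d); cv2.imwrite('pics/w1.png',p[:,:,::-1])
hsv=cv2.cvtColor(p,cv2.COLOR_RGB2HSV).astype(int);H,S=hsv[...,0],hsv[...,1]
m=((H<8)|(H>172))&(S>130)&(d>0)&(W[...,2]>.12)
Q=W[m]; v,u=np.nonzero(m); print(len(Q),u.min(),u.max(),v.min(),v.max(),np.median(Q,0),np.percentile(Q,[3,97],axis=0))
T=Q[Q[:,2]>.16]; print(len(T)); r=cv2.minAreaRect((T[:,:2]*1000).astype(np.float32)); print(r)
m=(H>15)&(H<32)&(S>120)&(W[...,2]>.14);Q=W[m];print(len(Q),cv2.fitLine(Q[:,:2].astype(np.float32),cv2.DIST_HUBER,0,.01,.01).ravel())
```

```text
{'clock': np.float64(2.7667), 'joint_pos': array([-0.3315,  0.4213,  0.2028,  1.3525, -0.    ,  1.1467]), 'qvel': array([ 0.0005, -0.001 , -0.0012, -0.0013, -0.0004, -0.0083]), 'tau': array([-4.00000e-04, -5.40973e+01,  3.00119e+01,  3.40000e-03,
       -5.00000e-04,  1.71000e-02]), 'tcp_pos': array([ 0.6159, -0.1274,  0.2392]), 'orientation': array([-0.    ,  0.6736,  0.7391, -0.    ]), 'wrist_force': array([ 0.2985,  0.5493, -0.1851]), 'ft_torque': array([-0.0261,  0.0353, -0.029 ]), 'finger_gap': np.float64(0.0485)}
792 302 610 185 397 [ 0.6133438  -0.12470318  0.16611324] [[ 0.60778741 -0.14050322  0.1391311 ]
 [ 0.61958926 -0.11475225  0.16802059]]
676
((643.09912109375, -121.0076904296875), (73.56502532958984, 31.38270378112793), 10.681234359741211)
2285 [ 0.09755077 -0.99523056  0.6215984  -0.04516517]
```

View pics/w1.png

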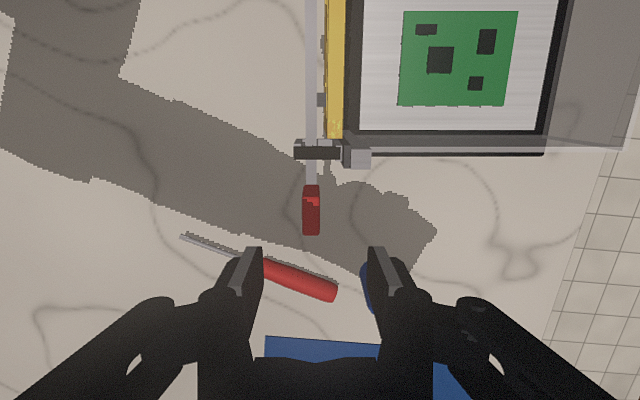

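The tab is centred at px (311,208). It measures (0.6137, -0.1275) with its top at z 0.166, as specified. The jaws straddle it and are aligned. Descending, then closing.

Emit:
{"name": "play_rows", "arguments": {"steps": [{"claw": 110, "dp": [0, -0.002, 0.0117], "angular": [0, 0, 0]}, {"claw": 110, "dp": [0, 0, 0.0117], "angular": [0, 0, 0]}, {"claw": 110, "dp": [0, 0, 0.0117], "angular": [0, 0, 0]}, {"claw": 110, "dp": [0, 0, 0.0117], "angular": [0, 0, 0]}, {"claw": 110, "dp": [0, 0, 0.0117], "angular": [0, 0, 0]}, {"claw": 110, "dp": [0, 0, 0.0117], "angular": [0, 0, 0]}, {"claw": 110, "dp": [0, 0, 0.0117], "angular": [0, 0, 0]}, {"claw": 110, "dp": [0, 0, 0.0117], "angular": [0, 0, 0]}], "force": 30}}

```text
clock: 3.48
tcp_pos: [0.6139, -0.1277, 0.1452]
orientation: [0.0, 0.673, 0.739, -0.0]
wrist_force: [-0.5, -1.0, 0.5]
finger_gap: 0.0487
```

Emit:
{"name": "play_rows", "arguments": {"steps": [{"claw": 180, "dp": [0, 0, 0], "angular": [0, 0, 0]}, {"claw": 190, "dp": [0, 0, 0], "angular": [0, 0, 0]}, {"claw": 200, "dp": [0, 0, 0], "angular": [0, 0, 0]}, {"claw": 210, "dp": [0, 0, 0], "angular": [0, 0, 0]}, {"claw": 220, "dp": [0, 0, 0], "angular": [0, 0, 0]}, {"claw": 240, "dp": [0, 0, 0], "angular": [0, 0, 0]}, {"claw": 255, "dp": [0, 0, 0], "angular": [0, 0, 0]}, {"claw": 255, "dp": [0, 0, 0], "angular": [0, 0, 0]}]}}

```text
clock: 4.15
tcp_pos: [0.6132, -0.128, 0.1467]
orientation: [0.0, 0.673, 0.739, -0.001]
wrist_force: [-5.8, -0.9, 5.5]
finger_gap: 0.0113
```

Emit:
{"name": "play_rows", "arguments": {"steps": [{"claw": 255, "dp": [0.00014, -0.0007, -0.00124], "angular": [0, -0.473, 0]}, {"claw": 255, "dp": [0.00014, 0, -0.00124], "angular": [0, -0.473, 0]}, {"claw": 255, "dp": [0.00014, 0, -0.00124], "angular": [0, -0.473, 0]}, {"claw": 255, "dp": [0.00014, 0, -0.00124], "angular": [0, -0.473, 0]}, {"claw": 255, "dp": [0.00014, 0, -0.00124], "angular": [0, -0.473, 0]}, {"claw": 255, "dp": [0.00014, 0, -0.00124], "angular": [0, -0.473, 0]}, {"claw": 255, "dp": [0.00014, 0, -0.00124], "angular": [0, -0.473, 0]}, {"claw": 255, "dp": [0.00014, 0, -0.00124], "angular": [0, -0.473, 0]}]}}

```text
clock: 4.82
tcp_pos: [0.613, -0.1266, 0.1558]
orientation: [0.025, 0.673, 0.739, -0.023]
wrist_force: [-2.9, -4.1, 1.5]
finger_gap: 0.0115
```

Emit:
{"name": "play_rows", "arguments": {"steps": [{"claw": 255, "dp": [-0.0005, -0.0004, -0.00037], "angular": [0, -0.143, 0]}, {"claw": 255, "dp": [4e-05, 0, -0.00037], "angular": [0, -0.143, 0]}, {"claw": 255, "dp": [4e-05, 0, -0.00037], "angular": [0, -0.143, 0]}, {"claw": 255, "dp": [4e-05, 0, -0.00037], "angular": [0, -0.143, 0]}, {"claw": 255, "dp": [4e-05, 0, -0.00037], "angular": [0, -0.143, 0]}, {"claw": 255, "dp": [4e-05, 0, -0.00037], "angular": [0, -0.143, 0]}, {"claw": 255, "dp": [4e-05, 0, -0.00037], "angular": [0, -0.143, 0]}, {"claw": 255, "dp": [0, 0, 0], "angular": [0, 0, 0]}]}}

```text
clock: 5.48
tcp_pos: [0.6129, -0.1261, 0.1583]
orientation: [0.031, 0.672, 0.739, -0.028]
wrist_force: [-0.6, -0.1, 1.6]
finger_gap: 0.0116
```

Emit:
{"name": "play_rows", "arguments": {"steps": [{"claw": 255, "dp": [4e-05, 0, -0.00037], "angular": [0, -0.143, 0]}, {"claw": 255, "dp": [4e-05, 0, -0.00037], "angular": [0, -0.143, 0]}, {"claw": 255, "dp": [4e-05, 0, -0.00037], "angular": [0, -0.143, 0]}, {"claw": 255, "dp": [4e-05, 0, -0.00037], "angular": [0, -0.143, 0]}, {"claw": 255, "dp": [4e-05, 0, -0.00037], "angular": [0, -0.143, 0]}, {"claw": 255, "dp": [4e-05, 0, -0.00037], "angular": [0, -0.143, 0]}, {"claw": 255, "dp": [4e-05, 0, -0.00037], "angular": [0, -0.143, 0]}, {"claw": 255, "dp": [0, 0, 0], "angular": [0, 0, 0]}]}}

```text
clock: 6.15
tcp_pos: [0.6128, -0.1256, 0.1608]
orientation: [0.038, 0.672, 0.739, -0.034]
wrist_force: [1.3, 1.2, 0.3]
finger_gap: 0.0111
```

Emit:
{"name": "play_rows", "arguments": {"steps": [{"claw": 255, "dp": [4e-05, 0, -0.00037], "angular": [0, -0.143, 0]}, {"claw": 255, "dp": [4e-05, 0, -0.00037], "angular": [0, -0.143, 0]}, {"claw": 255, "dp": [4e-05, 0, -0.00037], "angular": [0, -0.143, 0]}, {"claw": 255, "dp": [4e-05, 0, -0.00037], "angular": [0, -0.143, 0]}, {"claw": 255, "dp": [4e-05, 0, -0.00037], "angular": [0, -0.143, 0]}, {"claw": 255, "dp": [0, 0, 0], "angular": [0, 0, 0]}, {"claw": 255, "dp": [0, 0, 0], "angular": [0, 0, 0]}, {"claw": 255, "dp": [0, 0, 0], "angular": [0, 0, 0]}]}}

```text
clock: 6.82
tcp_pos: [0.6127, -0.1253, 0.1625]
orientation: [0.042, 0.672, 0.738, -0.038]
wrist_force: [2.4, 3.2, 0.5]
finger_gap: 0.0118
```

Run:
```python
from h import *
F=[]
for i in range(4):
    s=env.get_state(); F.append(np.r_[s['wrist_force'],s['ft_torque'],s['tcp_pos']]); env.read_camera('top')
F=np.array(F); print(F.mean(0).round(4)); print(F.std(0).round(4))
```

```text
[ 1.7429  3.9035  0.5645  1.1888 -0.2683 -0.082   0.6126 -0.1253  0.1625]
[0.4966 0.4717 0.3555 0.0368 0.0208 0.0269 0.     0.     0.    ]
```

Emit:
{"name": "play_rows", "arguments": {"steps": [{"claw": 255, "dp": [0.0002, 0.0001, 0], "angular": [0, 0, 0]}, {"claw": 255, "dp": [0.0003, 0.0001, 0], "angular": [0, 0, 0]}, {"claw": 255, "dp": [0, 0, 0], "angular": [0, 0, 0]}, {"claw": 255, "dp": [0, 0, 0], "angular": [0, 0, 0]}, {"claw": 255, "dp": [0, 0, 0], "angular": [0, 0, 0]}, {"claw": 255, "dp": [0, 0, 0], "angular": [0, 0, 0]}, {"claw": 255, "dp": [0, 0, 0], "angular": [0, 0, 0]}, {"claw": 255, "dp": [0, 0, 0], "angular": [0, 0, 0]}]}}

```text
clock: 7.68
tcp_pos: [0.6126, -0.1253, 0.1625]
orientation: [0.042, 0.672, 0.738, -0.038]
wrist_force: [0.0, 1.1, 0.6]
finger_gap: 0.0118
```

```bash
cat > f.py <<'E'
from h import *
F=[]
for i in range(4):
    s=env.get_state(); F.append(np.r_[s['wrist_force'],s['ft_torque'],s['tcp_pos']]); env.read_camera('top')
F=np.array(F); print(s['clock'],F.mean(0).round(4))
E
python3 f.py
```

```text
7.8333 [ 0.1312  0.5949  0.3845  0.5235  0.0417 -0.0944  0.6126 -0.1253  0.1625]
```

Emit:
{"name": "play_rows", "arguments": {"steps": [{"claw": 255, "dp": [8e-05, 0, -0.00037], "angular": [0, -0.143, 0]}, {"claw": 255, "dp": [8e-05, 0, -0.00037], "angular": [0, -0.143, 0]}, {"claw": 255, "dp": [8e-05, 0, -0.00037], "angular": [0, -0.143, 0]}, {"claw": 255, "dp": [8e-05, 0, -0.00037], "angular": [0, -0.143, 0]}, {"claw": 255, "dp": [0, 0, 0], "angular": [0, 0, 0]}, {"claw": 255, "dp": [0, 0, 0], "angular": [0, 0, 0]}, {"claw": 255, "dp": [0, 0, 0], "angular": [0, 0, 0]}, {"claw": 255, "dp": [0, 0, 0], "angular": [0, 0, 0]}]}}

```text
clock: 8.55
tcp_pos: [0.6128, -0.1248, 0.1641]
orientation: [0.046, 0.672, 0.738, -0.042]
wrist_force: [-1.0, -3.3, 1.8]
finger_gap: 0.0117
```

```bash
cat >> f.py <<'E'
m=F.mean(0); print('M',m[3]-.24*m[1]-.148*m[2])
E
python3 f.py
```

```text
8.7 [-0.5548 -2.9541  1.6398 -0.1504  0.1779 -0.0703  0.6128 -0.1248  0.164 ]
M 0.3159438514506575
```

Emit:
{"name": "play_rows", "arguments": {"steps": [{"claw": 255, "dp": [-0.0003, 0, -0.00037], "angular": [0, -0.143, 0]}, {"claw": 255, "dp": [5e-05, 0, -0.00037], "angular": [0, -0.143, 0]}, {"claw": 255, "dp": [5e-05, 0, -0.00037], "angular": [0, -0.143, 0]}, {"claw": 255, "dp": [5e-05, 0, -0.00037], "angular": [0, -0.143, 0]}, {"claw": 255, "dp": [5e-05, 0, -0.00037], "angular": [0, -0.143, 0]}, {"claw": 255, "dp": [5e-05, 0, -0.00037], "angular": [0, -0.143, 0]}, {"claw": 255, "dp": [0, 0, 0], "angular": [0, 0, 0]}, {"claw": 255, "dp": [0, 0, 0], "angular": [0, 0, 0]}]}}

```text
clock: 9.42
tcp_pos: [0.6127, -0.1243, 0.1662]
orientation: [0.051, 0.672, 0.738, -0.047]
wrist_force: [-0.9, -1.6, 0.5]
finger_gap: 0.0112
```

```bash
python3 f.py
```

```text
9.5667 [-0.603  -2.3616  1.3308 -0.1629  0.1486 -0.085   0.6127 -0.1243  0.1662]
M 0.2068922620827505
```

Emit:
{"name": "play_rows", "arguments": {"steps": [{"claw": 255, "dp": [-0.0002, 0, -0.00037], "angular": [0, -0.143, 0]}, {"claw": 255, "dp": [5e-05, 0, -0.00037], "angular": [0, -0.143, 0]}, {"claw": 255, "dp": [5e-05, 0, -0.00037], "angular": [0, -0.143, 0]}, {"claw": 255, "dp": [5e-05, 0, -0.00037], "angular": [0, -0.143, 0]}, {"claw": 255, "dp": [5e-05, 0, -0.00037], "angular": [0, -0.143, 0]}, {"claw": 255, "dp": [5e-05, 0, -0.00037], "angular": [0, -0.143, 0]}, {"claw": 255, "dp": [0, 0, 0], "angular": [0, 0, 0]}, {"claw": 255, "dp": [0, 0, 0], "angular": [0, 0, 0]}]}}

```text
clock: 10.28
tcp_pos: [0.6127, -0.1237, 0.1683]
orientation: [0.057, 0.671, 0.737, -0.052]
wrist_force: [-0.1, -1.1, 1.3]
finger_gap: 0.0112
```

```bash
python3 f.py
```

```text
10.4333 [-0.1261 -0.9549  1.3933  0.1864  0.053  -0.063   0.6126 -0.1238  0.1683]
M 0.20934824789546008
```

Emit:
{"name": "play_rows", "arguments": {"steps": [{"claw": 255, "dp": [-5e-05, 0, -0.00037], "angular": [0, -0.143, 0]}, {"claw": 255, "dp": [5e-05, 0, -0.00037], "angular": [0, -0.143, 0]}, {"claw": 255, "dp": [5e-05, 0, -0.00037], "angular": [0, -0.143, 0]}, {"claw": 255, "dp": [5e-05, 0, -0.00037], "angular": [0, -0.143, 0]}, {"claw": 255, "dp": [5e-05, 0, -0.00037], "angular": [0, -0.143, 0]}, {"claw": 255, "dp": [5e-05, 0, -0.00037], "angular": [0, -0.143, 0]}, {"claw": 255, "dp": [0, 0, 0], "angular": [0, 0, 0]}, {"claw": 255, "dp": [0, 0, 0], "angular": [0, 0, 0]}]}}

```text
clock: 11.15
tcp_pos: [0.6126, -0.1232, 0.1705]
orientation: [0.062, 0.671, 0.737, -0.057]
wrist_force: [0.2, 1.2, 1.0]
finger_gap: 0.0115
```

```bash
python3 f.py
```

```text
11.3 [ 0.2029  0.797   0.3923  0.5711 -0.0659 -0.053   0.6126 -0.1232  0.1704]
M 0.32171995563815214
```

Emit:
{"name": "play_rows", "arguments": {"steps": [{"claw": 255, "dp": [0.0001, 0, -0.00037], "angular": [0, -0.143, 0]}, {"claw": 255, "dp": [8e-05, 0, -0.00037], "angular": [0, -0.143, 0]}, {"claw": 255, "dp": [8e-05, 0, -0.00037], "angular": [0, -0.143, 0]}, {"claw": 255, "dp": [8e-05, 0, -0.00037], "angular": [0, -0.143, 0]}, {"claw": 255, "dp": [8e-05, 0, -0.00037], "angular": [0, -0.143, 0]}, {"claw": 255, "dp": [8e-05, 0, -0.00037], "angular": [0, -0.143, 0]}, {"claw": 255, "dp": [0, 0, 0], "angular": [0, 0, 0]}, {"claw": 255, "dp": [0, 0, 0], "angular": [0, 0, 0]}]}}

```text
clock: 12.02
tcp_pos: [0.6125, -0.1225, 0.1726]
orientation: [0.068, 0.67, 0.736, -0.062]
wrist_force: [0.4, 1.1, 0.6]
finger_gap: 0.0113
```

```bash
python3 f.py
```

```text
12.1667 [ 0.5572  1.0547  0.9195  0.5298 -0.0201 -0.059   0.6125 -0.1225  0.1726]
M 0.1405682858225727
```

Emit:
{"name": "play_rows", "arguments": {"steps": [{"claw": 255, "dp": [0.0001, 0, -0.00037], "angular": [0, -0.143, 0]}, {"claw": 255, "dp": [8e-05, 0, -0.00037], "angular": [0, -0.143, 0]}, {"claw": 255, "dp": [8e-05, 0, -0.00037], "angular": [0, -0.143, 0]}, {"claw": 255, "dp": [8e-05, 0, -0.00037], "angular": [0, -0.143, 0]}, {"claw": 255, "dp": [8e-05, 0, -0.00037], "angular": [0, -0.143, 0]}, {"claw": 255, "dp": [8e-05, 0, -0.00037], "angular": [0, -0.143, 0]}, {"claw": 255, "dp": [0, 0, 0], "angular": [0, 0, 0]}, {"claw": 255, "dp": [0, 0, 0], "angular": [0, 0, 0]}]}}

```text
clock: 12.88
tcp_pos: [0.6125, -0.1218, 0.1748]
orientation: [0.073, 0.67, 0.736, -0.067]
wrist_force: [-0.4, -1.8, 2.0]
finger_gap: 0.0114
```

```bash
python3 f.py
```

```text
13.0333 [-0.0157 -1.1429  1.9902  0.1076  0.0502 -0.0485  0.6125 -0.1218  0.1748]
M 0.08734461621589984
```

Emit:
{"name": "play_rows", "arguments": {"steps": [{"claw": 255, "dp": [-5e-05, 0, -0.00037], "angular": [0, -0.143, 0]}, {"claw": 255, "dp": [6e-05, 0, -0.00037], "angular": [0, -0.143, 0]}, {"claw": 255, "dp": [6e-05, 0, -0.00037], "angular": [0, -0.143, 0]}, {"claw": 255, "dp": [6e-05, 0, -0.00037], "angular": [0, -0.143, 0]}, {"claw": 255, "dp": [6e-05, 0, -0.00037], "angular": [0, -0.143, 0]}, {"claw": 255, "dp": [6e-05, 0, -0.00037], "angular": [0, -0.143, 0]}, {"claw": 255, "dp": [0, 0, 0], "angular": [0, 0, 0]}, {"claw": 255, "dp": [0, 0, 0], "angular": [0, 0, 0]}]}}

```text
clock: 13.75
tcp_pos: [0.6124, -0.1211, 0.177]
orientation: [0.079, 0.669, 0.735, -0.072]
wrist_force: [0.7, -3.1, 1.7]
finger_gap: 0.0118
```

```bash
python3 f.py
```

```text
13.9 [ 0.3533 -3.0985  2.2224 -0.2429  0.0335 -0.0793  0.6124 -0.1211  0.1769]
M 0.17180582823130652
```

Emit:
{"name": "play_rows", "arguments": {"steps": [{"claw": 255, "dp": [-0.0003, 0, -0.00037], "angular": [0, -0.143, 0]}, {"claw": 255, "dp": [4e-05, 0, -0.00037], "angular": [0, -0.143, 0]}, {"claw": 255, "dp": [4e-05, 0, -0.00037], "angular": [0, -0.143, 0]}, {"claw": 255, "dp": [4e-05, 0, -0.00037], "angular": [0, -0.143, 0]}, {"claw": 255, "dp": [4e-05, 0, -0.00037], "angular": [0, -0.143, 0]}, {"claw": 255, "dp": [4e-05, 0, -0.00037], "angular": [0, -0.143, 0]}, {"claw": 255, "dp": [0, 0, 0], "angular": [0, 0, 0]}, {"claw": 255, "dp": [0, 0, 0], "angular": [0, 0, 0]}]}}

```text
clock: 14.62
tcp_pos: [0.6123, -0.1204, 0.179]
orientation: [0.084, 0.669, 0.735, -0.077]
wrist_force: [1.1, -2.1, 2.0]
finger_gap: 0.0115
```

```bash
python3 f.py
```

```text
14.7667 [ 0.9425 -1.8705  2.1512  0.0363 -0.0077 -0.0773  0.6123 -0.1204  0.1789]
M 0.16687855276178654
```

Emit:
{"name": "play_rows", "arguments": {"steps": [{"claw": 255, "dp": [-0.0002, 0, -0.00037], "angular": [0, -0.143, 0]}, {"claw": 255, "dp": [5e-05, 0, -0.00037], "angular": [0, -0.143, 0]}, {"claw": 255, "dp": [5e-05, 0, -0.00037], "angular": [0, -0.143, 0]}, {"claw": 255, "dp": [5e-05, 0, -0.00037], "angular": [0, -0.143, 0]}, {"claw": 255, "dp": [5e-05, 0, -0.00037], "angular": [0, -0.143, 0]}, {"claw": 255, "dp": [5e-05, 0, -0.00037], "angular": [0, -0.143, 0]}, {"claw": 255, "dp": [0, 0, 0], "angular": [0, 0, 0]}, {"claw": 255, "dp": [0, 0, 0], "angular": [0, 0, 0]}]}}

```text
clock: 15.48
tcp_pos: [0.6123, -0.1197, 0.181]
orientation: [0.09, 0.668, 0.734, -0.082]
wrist_force: [1.1, 0.5, 0.9]
finger_gap: 0.0114
```

```bash
python3 f.py
python3 - <<'E'
from h import *
a,_=env.read_camera('scene'); b,_=env.read_camera('wrist')
a=cv2.resize(a[130:250,220:360],(700,600),interpolation=cv2.INTER_CUBIC)[:300+100]
b=cv2.resize(b[60:260,240:400],(500,625))
im=np.zeros((600,800,3),np.uint8); im[:400,:480]=a[:400,:480]; im[:,480:]=b[:600,:320] if False else cv2.resize(b,(320,600)); cv2.imwrite('pics/l2.png',im[:,:,::-1])
E
```

```text
15.6333 [ 1.308   0.5046  0.5655  0.613  -0.1642 -0.0527  0.6122 -0.1197  0.181 ]
M 0.4081754687484932
```

View pics/l2.png

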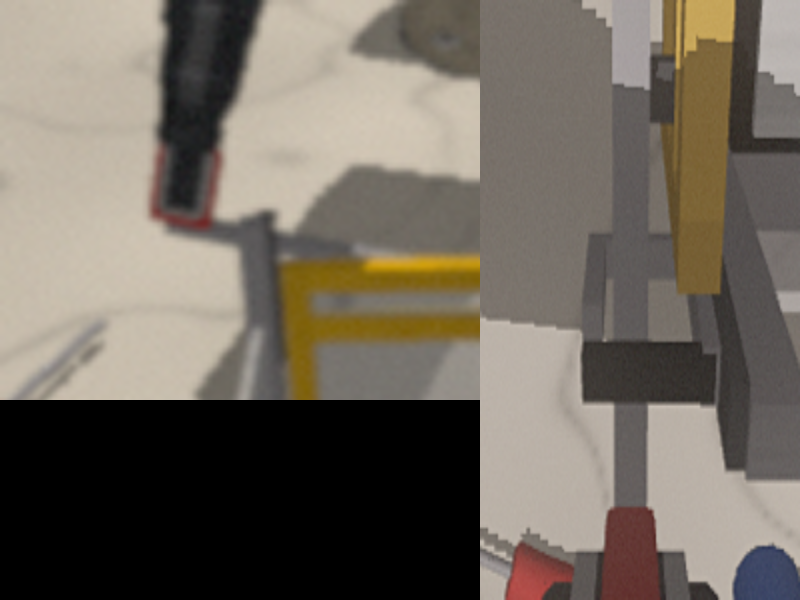

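The picture shows the bar lifted about 13° with the tab held squarely. It passes under the black hood block at (650,370) and through the catch. The moment has just risen, so I take one small confirming step.

Emit:
{"name": "play_rows", "arguments": {"steps": [{"claw": 255, "dp": [5e-05, 0, -0.00037], "angular": [0, -0.143, 0]}, {"claw": 255, "dp": [5e-05, 0, -0.00037], "angular": [0, -0.143, 0]}, {"claw": 255, "dp": [5e-05, 0, -0.00037], "angular": [0, -0.143, 0]}, {"claw": 255, "dp": [5e-05, 0, -0.00037], "angular": [0, -0.143, 0]}, {"claw": 255, "dp": [0, 0, 0], "angular": [0, 0, 0]}, {"claw": 255, "dp": [0, 0, 0], "angular": [0, 0, 0]}, {"claw": 255, "dp": [0, 0, 0], "angular": [0, 0, 0]}, {"claw": 255, "dp": [0, 0, 0], "angular": [0, 0, 0]}]}}

```text
clock: 16.45
tcp_pos: [0.6122, -0.1193, 0.1822]
orientation: [0.093, 0.668, 0.734, -0.085]
wrist_force: [2.2, 1.2, -2.5]
finger_gap: 0.0115
```

```bash
python3 f.py
```

```text
16.6 [ 2.1985  1.2319 -2.8434  0.8444 -0.382   0.0154  0.6122 -0.1193  0.1823]
M 0.9695597285463587
```

Contact is confirmed, at about 7 N on the hood with onset near TCP z 0.1803. The estimated play is 3.4 mm at the bar, so I back down to mid-play, about 2.2 mm below onset at the tab.

Emit:
{"name": "play_rows", "arguments": {"steps": [{"claw": 255, "dp": [-7e-05, 0, 0.0006], "angular": [0, 0.229, 0]}, {"claw": 255, "dp": [-7e-05, 0, 0.0006], "angular": [0, 0.229, 0]}, {"claw": 255, "dp": [-7e-05, 0, 0.0006], "angular": [0, 0.229, 0]}, {"claw": 255, "dp": [-7e-05, 0, 0.0006], "angular": [0, 0.229, 0]}, {"claw": 255, "dp": [-7e-05, 0, 0.0006], "angular": [0, 0.229, 0]}, {"claw": 255, "dp": [-7e-05, 0, 0.0006], "angular": [0, 0.229, 0]}, {"claw": 255, "dp": [-7e-05, 0, 0.0006], "angular": [0, 0.229, 0]}, {"claw": 255, "dp": [0, 0, 0], "angular": [0, 0, 0]}]}}

```text
clock: 17.32
tcp_pos: [0.6123, -0.1207, 0.1784]
orientation: [0.083, 0.669, 0.735, -0.075]
wrist_force: [1.2, 4.9, -1.3]
finger_gap: 0.0119
```

```bash
python3 f.py
```

```text
17.4667 [ 1.2256  4.5915 -1.2542  1.2887 -0.2129 -0.0251  0.6123 -0.1207  0.1784]
M 0.3723461182682997
```

Emit:
{"name": "play_rows", "arguments": {"steps": [{"claw": 255, "dp": [0.0005, -0.00063, 0], "angular": [0.047, 0, 0.205]}, {"claw": 255, "dp": [6e-05, -0.00063, 0], "angular": [0.047, 0, 0.205]}, {"claw": 255, "dp": [6e-05, -0.00063, 0], "angular": [0.047, 0, 0.205]}, {"claw": 255, "dp": [6e-05, -0.00063, 0], "angular": [0.047, 0, 0.205]}, {"claw": 255, "dp": [6e-05, -0.00063, 0], "angular": [0.047, 0, 0.205]}, {"claw": 255, "dp": [6e-05, -0.00063, 0], "angular": [0.047, 0, 0.205]}, {"claw": 255, "dp": [6e-05, -0.00063, 0], "angular": [0.047, 0, 0.205]}, {"claw": 255, "dp": [6e-05, -0.00063, 0], "angular": [0.047, 0, 0.205]}]}}

```text
clock: 18.18
tcp_pos: [0.6073, -0.1206, 0.1785]
orientation: [0.082, 0.68, 0.725, -0.077]
wrist_force: [1.3, 2.4, -0.7]
finger_gap: 0.0119
```

```bash
python3 f.py
```

```text
18.3333 [ 0.4757  1.925   0.2328  0.8006 -0.1491 -0.0362  0.6072 -0.1206  0.1785]
M 0.3041433517553768
```

Emit:
{"name": "play_rows", "arguments": {"steps": [{"claw": 255, "dp": [0.0002, -0.0012, -2e-05], "angular": [0.089, 0, 0.39]}, {"claw": 255, "dp": [0.00011, -0.0012, -2e-05], "angular": [0.089, 0, 0.39]}, {"claw": 255, "dp": [0.00011, -0.0012, -2e-05], "angular": [0.089, 0, 0.39]}, {"claw": 255, "dp": [0.00011, -0.0012, -2e-05], "angular": [0.089, 0, 0.39]}, {"claw": 255, "dp": [0.00011, -0.0012, -2e-05], "angular": [0.089, 0, 0.39]}, {"claw": 255, "dp": [0.00011, -0.0012, -2e-05], "angular": [0.089, 0, 0.39]}, {"claw": 255, "dp": [0.00011, -0.0012, -2e-05], "angular": [0.089, 0, 0.39]}, {"claw": 255, "dp": [0.00011, -0.0012, -2e-05], "angular": [0.089, 0, 0.39]}]}}

```text
clock: 19.05
tcp_pos: [0.5976, -0.12, 0.1784]
orientation: [0.08, 0.7, 0.705, -0.079]
wrist_force: [0.9, -0.3, 2.1]
finger_gap: 0.0114
```

```bash
python3 f.py
```

```text
19.2 [ 0.8181 -0.3195  1.5466  0.2849 -0.1199 -0.077   0.5975 -0.12    0.1784]
M 0.13271186032432297
```

Emit:
{"name": "play_rows", "arguments": {"steps": [{"claw": 255, "dp": [0.00041, -0.0045, -0.0001], "angular": [0.33, 0, 1.46]}, {"claw": 255, "dp": [0.00041, -0.0045, -0.0001], "angular": [0.33, 0, 1.46]}, {"claw": 255, "dp": [0.00041, -0.0045, -0.0001], "angular": [0.33, 0, 1.46]}, {"claw": 255, "dp": [0.00041, -0.0045, -0.0001], "angular": [0.33, 0, 1.46]}, {"claw": 255, "dp": [0.00041, -0.0045, -0.0001], "angular": [0.33, 0, 1.46]}, {"claw": 255, "dp": [0.00041, -0.0045, -0.0001], "angular": [0.33, 0, 1.46]}, {"claw": 255, "dp": [0.00041, -0.0045, -0.0001], "angular": [0.33, 0, 1.46]}, {"claw": 255, "dp": [0.00041, -0.0045, -0.0001], "angular": [0.33, 0, 1.46]}]}}

```text
clock: 19.92
tcp_pos: [0.5621, -0.1132, 0.1783]
orientation: [0.071, 0.77, 0.628, -0.087]
wrist_force: [1.0, 0.8, 0.5]
finger_gap: 0.0116
```

```bash
python3 f.py
```

```text
20.0667 [ 0.658   1.0289  0.8581  0.6187 -0.1783 -0.139   0.5618 -0.1132  0.1783]
M 0.24472045789032407
```

Emit:
{"name": "play_rows", "arguments": {"steps": [{"claw": 255, "dp": [0.00068, -0.0075, -0.00016], "angular": [0.557, 0, 2.437]}, {"claw": 255, "dp": [0.00068, -0.0075, -0.00016], "angular": [0.557, 0, 2.437]}, {"claw": 255, "dp": [0.00068, -0.0075, -0.00016], "angular": [0.557, 0, 2.437]}, {"claw": 255, "dp": [0.00068, -0.0075, -0.00016], "angular": [0.557, 0, 2.437]}, {"claw": 255, "dp": [0.00068, -0.0075, -0.00016], "angular": [0.557, 0, 2.437]}, {"claw": 255, "dp": [0.00068, -0.0075, -0.00016], "angular": [0.557, 0, 2.437]}, {"claw": 255, "dp": [0.00068, -0.0075, -0.00016], "angular": [0.557, 0, 2.437]}, {"claw": 255, "dp": [0.00068, -0.0075, -0.00016], "angular": [0.557, 0, 2.437]}]}}

```text
clock: 20.78
tcp_pos: [0.5088, -0.0865, 0.178]
orientation: [0.055, 0.867, 0.486, -0.096]
wrist_force: [3.9, 4.6, -2.4]
finger_gap: 0.0114
```

```bash
python3 f.py
```

```text
20.9333 [ 3.1885  4.5071 -1.7071  1.2965 -0.8302 -0.0366  0.5084 -0.0862  0.1779]
M 0.4674273391071417
```

Emit:
{"name": "play_rows", "arguments": {"steps": [{"claw": 255, "dp": [0.00108, -0.0075, -0.00016], "angular": [0.557, 0, 2.437]}, {"claw": 255, "dp": [0.00088, -0.0075, -0.00016], "angular": [0.557, 0, 2.437]}, {"claw": 255, "dp": [0.00078, -0.0075, -0.00016], "angular": [0.557, 0, 2.437]}, {"claw": 255, "dp": [0.00078, -0.0075, -0.00016], "angular": [0.557, 0, 2.437]}, {"claw": 255, "dp": [0.00078, -0.0075, -0.00016], "angular": [0.557, 0, 2.437]}, {"claw": 255, "dp": [0.00078, -0.0075, -0.00016], "angular": [0.557, 0, 2.437]}, {"claw": 255, "dp": [0.00078, -0.0075, -0.00016], "angular": [0.557, 0, 2.437]}, {"claw": 255, "dp": [0.00078, -0.0075, -0.00016], "angular": [0.557, 0, 2.437]}]}}

```text
clock: 21.65
tcp_pos: [0.4678, -0.0431, 0.1779]
orientation: [0.037, 0.938, 0.328, -0.104]
wrist_force: [3.9, 3.3, -1.3]
finger_gap: 0.0112
```

```bash
python3 f.py
```

```text
21.8 [ 3.4416  3.5805 -0.9119  1.059  -1.0215  0.0734  0.4676 -0.0427  0.1779]
M 0.3346767487547943
```

Emit:
{"name": "play_rows", "arguments": {"steps": [{"claw": 255, "dp": [0.00108, -0.0075, -0.00016], "angular": [0.557, 0, 2.437]}, {"claw": 255, "dp": [0.00088, -0.0075, -0.00016], "angular": [0.557, 0, 2.437]}, {"claw": 255, "dp": [0.00078, -0.0075, -0.00016], "angular": [0.557, 0, 2.437]}, {"claw": 255, "dp": [0.00078, -0.0075, -0.00016], "angular": [0.557, 0, 2.437]}, {"claw": 255, "dp": [0.00078, -0.0075, -0.00016], "angular": [0.557, 0, 2.437]}, {"claw": 255, "dp": [0.00078, -0.0075, -0.00016], "angular": [0.557, 0, 2.437]}, {"claw": 255, "dp": [0.00078, -0.0075, -0.00016], "angular": [0.557, 0, 2.437]}, {"claw": 255, "dp": [0.00078, -0.0075, -0.00016], "angular": [0.557, 0, 2.437]}]}}

```text
clock: 22.52
tcp_pos: [0.444, 0.0116, 0.1778]
orientation: [0.018, 0.981, 0.16, -0.109]
wrist_force: [1.9, 1.7, -0.5]
finger_gap: 0.0115
```

Emit:
{"name": "play_rows", "arguments": {"steps": [{"claw": 255, "dp": [0.00108, -0.0075, -0.00016], "angular": [0.557, 0, 2.437]}, {"claw": 255, "dp": [0.00088, -0.0075, -0.00016], "angular": [0.557, 0, 2.437]}, {"claw": 255, "dp": [0.00041, -0.0045, -0.0001], "angular": [0.33, 0, 1.46]}, {"claw": 255, "dp": [0.00041, -0.0045, -0.0001], "angular": [0.33, 0, 1.46]}, {"claw": 255, "dp": [0, 0, 0], "angular": [0, 0, 0]}, {"claw": 255, "dp": [0, 0, 0], "angular": [0, 0, 0]}, {"claw": 255, "dp": [0, 0, 0], "angular": [0, 0, 0]}, {"claw": 255, "dp": [0, 0, 0], "angular": [0, 0, 0]}]}}

```text
clock: 23.18
tcp_pos: [0.4398, 0.0352, 0.1776]
orientation: [0.011, 0.99, 0.092, -0.111]
wrist_force: [4.3, 3.9, -0.4]
finger_gap: 0.0115
```

```bash
python3 f.py
```

```text
23.3333 [ 4.3139  3.8898 -0.3143  0.7594 -1.2765  0.2645  0.4398  0.0352  0.1776]
M -0.1276803626292028
```

Gate is at about 85° (1.48 rad). Lowering the bar.

Emit:
{"name": "play_rows", "arguments": {"steps": [{"claw": 255, "dp": [0.0003, -0.0002, 0.002], "angular": [0, 0.8, 0]}, {"claw": 255, "dp": [-0.0002, -0.0002, 0.002], "angular": [0, 0.8, 0]}, {"claw": 255, "dp": [-0.0002, 0, 0.002], "angular": [0, 0.8, 0]}, {"claw": 255, "dp": [-0.0002, 0, 0.002], "angular": [0, 0.8, 0]}, {"claw": 255, "dp": [-0.0002, 0, 0.002], "angular": [0, 0.8, 0]}, {"claw": 255, "dp": [-0.0002, 0, 0.002], "angular": [0, 0.8, 0]}, {"claw": 255, "dp": [-0.0002, 0, 0.002], "angular": [0, 0.8, 0]}, {"claw": 255, "dp": [-0.0002, 0, 0.002], "angular": [0, 0.8, 0]}]}}

```text
clock: 24.05
tcp_pos: [0.4353, 0.0348, 0.1618]
orientation: [0.006, 0.994, 0.092, -0.055]
wrist_force: [4.8, 0.6, -1.3]
finger_gap: 0.0114
```

```bash
python3 f.py
```

```text
24.2 [ 5.4121  1.4111 -2.0022  0.3054 -1.2349  0.2134  0.4353  0.0348  0.1618]
M 0.2630543232235449
```

Emit:
{"name": "play_rows", "arguments": {"steps": [{"claw": 255, "dp": [0.0003, 0, 0.0019], "angular": [0, 0.85, 0]}, {"claw": 255, "dp": [0.0001, 0, 0.0019], "angular": [0, 0.85, 0]}, {"claw": 255, "dp": [-0.0002, 0, 0.0019], "angular": [0, 0.85, 0]}, {"claw": 255, "dp": [-0.0002, 0, 0.0019], "angular": [0, 0.85, 0]}, {"claw": 255, "dp": [-0.0002, 0, 0.0019], "angular": [0, 0.85, 0]}, {"claw": 255, "dp": [-0.0002, 0, 0.0019], "angular": [0, 0.85, 0]}, {"claw": 255, "dp": [-0.0002, 0, 0.0019], "angular": [0, 0.85, 0]}, {"claw": 255, "dp": [0, 0, 0], "angular": [0, 0, 0]}]}}

```text
clock: 24.92
tcp_pos: [0.433, 0.0346, 0.1483]
orientation: [0.001, 0.996, 0.092, -0.004]
wrist_force: [3.2, 1.4, -3.5]
finger_gap: 0.0115
```

```bash
python3 f.py
```

```text
25.0667 [ 1.7837  0.934  -3.4984  0.1335 -0.0164  0.12    0.4331  0.0347  0.1485]
M 0.4270588725651819
```

Emit:
{"name": "play_rows", "arguments": {"steps": [{"claw": 255, "dp": [0.0002, 0, 0.0008], "angular": [0, 0, 0]}, {"claw": 255, "dp": [0, 0, 0], "angular": [0, 0, 0]}, {"claw": 200, "dp": [0, 0, 0], "angular": [0, 0, 0]}, {"claw": 180, "dp": [0, 0, 0], "angular": [0, 0, 0]}, {"claw": 150, "dp": [0, 0, 0], "angular": [0, 0, 0]}, {"claw": 120, "dp": [0, 0, 0], "angular": [0, 0, 0]}, {"claw": 110, "dp": [0, 0, 0], "angular": [0, 0, 0]}, {"claw": 110, "dp": [0, 0, 0], "angular": [0, 0, 0]}]}}

```text
clock: 25.78
tcp_pos: [0.4342, 0.0346, 0.1481]
orientation: [0.001, 0.996, 0.092, -0.004]
wrist_force: [-0.7, 0.1, 0.6]
finger_gap: 0.0485
```

Emit:
{"name": "play_rows", "arguments": {"steps": [{"claw": 110, "dp": [0, 0, -0.005], "angular": [0, 0, 0]}, {"claw": 110, "dp": [0, 0, -0.01], "angular": [0, 0, 0]}, {"claw": 110, "dp": [0, 0, -0.015], "angular": [0, 0, 0]}, {"claw": 110, "dp": [0, 0, -0.015], "angular": [0, 0, 0]}, {"claw": 110, "dp": [0, 0, -0.015], "angular": [0, 0, 0]}, {"claw": 110, "dp": [0, 0, -0.015], "angular": [0, 0, 0]}, {"claw": 110, "dp": [0, 0, -0.015], "angular": [0, 0, 0]}, {"claw": 110, "dp": [0, 0, 0], "angular": [0, 0, 0]}]}}

```text
clock: 26.45
tcp_pos: [0.4364, 0.0347, 0.2411]
orientation: [0.001, 0.996, 0.092, -0.002]
wrist_force: [0.5, -1.5, 0.4]
finger_gap: 0.0486
```

```bash
python3 f.py
python3 - <<'E'
from h import *
a,_=env.read_camera('scene'); b,d=env.read_camera('wrist'); W=cloud('wrist',d)
H,S,V=[x.astype(int) for x in cv2.split(cv2.cvtColor(b,cv2.COLOR_RGB2HSV))]
Q=W[(H>15)&(H<32)&(S>120)&(W[...,2]>.14)&(d>0)]
l=cv2.fitLine(Q[:,:2].astype(np.float32),cv2.DIST_HUBER,0,.01,.01).ravel();print(len(Q),l,np.degrees(np.arctan2(l[1],l[0])))
Q=W[((H<8)|(H>172))&(S>130)&(d>0)&(W[...,2]>.12)];print('tab',len(Q),np.percentile(Q,[3,50,97],axis=0).round(4))
im=np.vstack([cv2.resize(a[130:280,180:400],(660,450)),]);cv2.imwrite('pics/e1.png',im[:,:,::-1])
E
```

```text
26.6 [ 0.2957 -0.559  -0.2321 -0.0339 -0.0442  0.0131  0.4355  0.0348  0.2391]
M 0.13462460066841445
2549 [0.9745503  0.22416897 0.51979107 0.03397235] 12.954015
tab 641 [[ 0.4208 -0.0204  0.1648]
 [ 0.4333  0.0315  0.1665]
 [ 0.4576  0.0406  0.3164]]
```

View pics/e1.png

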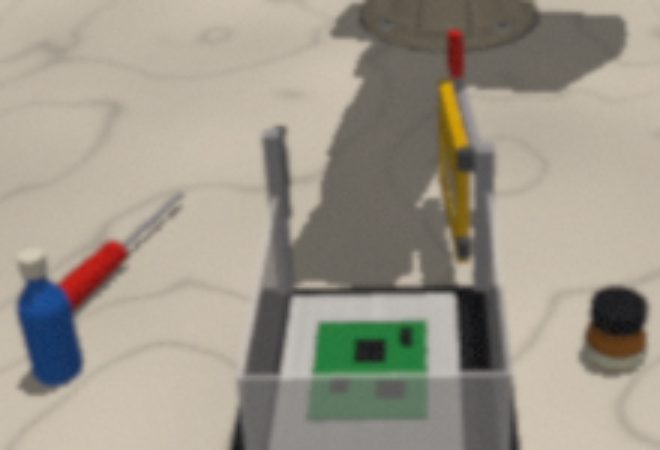

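The gate stands open at about 83° (1.44 rad). The tab top is at z 0.1665, so the bar is down, and the arm is clear with the bottle, jar and screwdriver undisturbed. Handing in.

```bash
python3 -c "
from workcell import env
print(env.hand_in())"
```

```text
the job is handed in; nothing more can be done
None
```

The gate is open and the job is handed in at about 27 s of the 61 s allowed. I got no verdict back.

- **Lift:** I pinched the red tab and lifted it along the bar's arc in small steps until the hood pushed back. The estimated peak on the hood was about 7 N against the 15 N limit. I then lowered the tab about 2 mm below first contact, to the middle of the play.
- **Swing:** The bar left the catch to the front with no sign of touching the lip. I swung the gate at about 0.5 rad/s at most.
- **Release:** I lowered the bar, let go of the tab and raised the gripper clear.

Last checks:
- **Gate:** it measured about 83° open (1.44 rad); the tool's turn while I still held the tab gave about 85°. Both are well above the 1.2 rad needed.
- **Bar:** the tab top was at z 0.1665 m, against 0.166 m with the bar at rest.
- **Robot:** the wrist force was near zero, with the fingertips about 65 mm above the tab.
- **Loose objects:** the bottle and jar stand upright and the screwdriver lies undisturbed; I checked these by eye, not by measurement.

No check failed. The hood force was worked out from the wrist force and moment, so it is an estimate. The lip contact was not measured directly either.

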